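# Sort the blood-film bench: stains, supplies and slides

### The arm

A 6-joint arm with a two-finger parallel gripper is mounted at the origin on a cart in front of the work surface, level with it; the furniture and walls round the work are solid. World frame = base frame: x ahead of the robot, y to its left, z up, the work surface at z = 0. Lengths are in m, angles in rad, forces in N, time in s.
With the tool pointing down it reaches from about 0.35 to 0.775 m from the base axis. Payload 7.3 kg.
Tool frame: the origin (TCP) lies at the centre of the arm's flange, where the gripper is bolted on; the fingertips stand 178 mm ahead of it and the grasp point (between the pads) lies 159 mm ahead of it (tip_extent is the distance from the TCP to the fingertips, in m); z points along the fingers, y is the line along which they close (so a half turn about z gives the same grasp; the last joint's range is limited). The gripper opens to 92 mm and grips with 3 to 60 N. Pads are 19 mm wide; open, the fingers measure 130 mm over their backs; the gripper's body (75 mm by 190 mm) begins 47 mm behind the grasp point.
Start: joints at [1.034, 0.342, 1.524, -0, 1.275, -0.146], TCP at [0.2, 0.485, 0.405] pointing down, gripper open.
Joint ranges: [-2.53, 2.53], [-0.77, 2.02], [0.04, 2.7], [-1, 4.14], [0.28, 2.66], [-3.11, 3.11]. Speed limits (rad/s): [2.57, 2.57, 3.14, 3.14, 3.14, 3.14].

### API

Orientations are given as [roll, pitch, yaw] about the fixed x, y, z axes, in that order (R = Rz(yaw) Ry(pitch) Rx(roll)).
In Python, from cell import * gives the robot as it stands.
- The arm moves only by the tool arm_command, never from a script. Its arguments are lists of equal length, an entry for each row: "xyz": the shift along the world's x, y, z in mm, a list of three; "spin": the turn about the world's z in degrees. In form: {"xyz": [[tx, ty, tz], ...], "spin": [spin, ...]}. A call has 1 to 20 rows; each row shifts and turns the commanded pose from where the row before left it; what a row does not reach is not made up. A row lasts 1/10 s, in which the tool goes at most 50 mm and 8.59 degrees, less where a joint would pass 70% of its speed; a pose out of reach is approached as far as the arm can. A call with a gripper value outside its range is refused whole. "jaw" is the opening, from -1 (shut) to 1 (fully open), set as the call begins (left out, the last holds). The fingers move at their own pace and stop on an object; "squeeze" is the grip in N (left out, the last holds). Time passes only in rows, so rows that do not move let the fingers close. It gives the time, the measured TCP pose, the force, the opening and the grip force at its end, in the units of the state.
- observe(): the state, without advancing time (a new reading comes with each control period).
- read_camera(name): name is "scene" or "top"; returns a dict with "img" (384x512x3 uint8, red, green, blue), "depth" (384x512 float32, m along the optical axis (not along the pixel's ray), 0 where there is no reading), "fx", "fy", "cx", "cy" (pixels), "dist_coeffs" ([k1, k2, p1, p2, k3] as OpenCV has them; the pictures are not rectified), "world_from_camera" (4x4, takes a point from camera to world coordinates). Camera axes: x right, y up, looking along -z (the intrinsics and any distortion apply to the point x, -y, -z); pixel columns grow to the right and rows downward; lengths in m; the calibration is good to about 2 mm. A picture is of the moment at which its call begins.
- hand_in(): hands the job in; it is judged then, once.
The state is a dict: "time": time; "qpos": joint angles; "qvel": joint speeds; "joint_efforts": joint torques, N m; "tool_pos": TCP position; "tool_rot": TCP orientation; "contact_force": force on the tool from outside, world axes, zero at the start; "torque": the same for the moment, N m; "opening": finger opening in m; "grip_force": force on a finger pad.
Only numpy, scipy, OpenCV 4.12 (cv2) and the standard library are available. Lean on these libraries where they do the work, as an engineer would, in place of code of your own. Each camera call takes 0.05 s, during which the arm holds its last target. There are 200 camera calls.

### The job

The blood films are done, so sort what is lying to the right of the microscope into its homes on the left: stand the red and the blue stain bottle upright in the two wells of the white bottle stand, lay the lancet box flat in the wider compartment of the blue supply tray and the cover-glass box flat in its narrower one, and lay the slide mailer flat inside the grey metal tray. Set each thing down without knocking a bottle over, and leave the small oil bottle standing where it is: it is still needed at the microscope.

Things in the scene. Friction and masses are not known exactly. Their poses are not given: they have to be found in the camera images.
- red_bottle: Stain dropper bottle of red glass with a white ribbed collar and black rubber bulb, upright, loose, about 55 g. Body 36 mm in diameter and 66 mm tall, collar 22 mm in diameter from 66 to 84 mm, soft bulb above that up to 109 mm (grip the glass body or the collar, not the bulb). Origin: centre of the underside; z up.
- blue_bottle: Stain dropper bottle of dark blue glass with black collar and bulb, upright, loose, about 55 g. Body 44 mm in diameter and 76 mm tall, collar 27 mm in diameter from 76 to 94 mm, soft bulb up to 119 mm (grip the glass body or the collar, not the bulb). Origin: centre of the underside; z up.
- lancet_box: White and red cardboard box of lancets, lying flat, loose, about 50 g: 38 mm along its x, 62 mm along its y, 34 mm high. Origin: centre of the underside.
- cover_glass_box: Small square white box of cover glasses with a dark green band on its lid, lying flat, loose, about 30 g: 36 x 36 mm, 16 mm high. Origin: centre of the underside, sides along its x and y.
- slide_mailer: Flat off-white plastic slide mailer, lying flat, loose, about 30 g: 34 mm along its x, 84 mm along its y, 8 mm thick. Origin: centre of the underside.
- bottle_stand: White plastic block, fixed, 150 mm along its x (159 over the two grey end grips), 88 mm along its y, 36 mm high, with two round wells 64 mm in diameter and 28 mm deep; well centres at x = -37 and +37 mm, y = 0; well floors 8 mm above the bench. Either bottle may take either well. Origin: centre of the underside.
- supply_tray: Blue plastic open tray, fixed, 150 mm along its x, 124 along its y; walls 3 mm thick, 18 high; floor 3 mm above the bench. A divider along y (2 mm thick, 15 high, at x = +13.5 mm) parts a wide compartment (x -72 to +12.5, for the lancet box) from a narrow one (x +14.5 to +72, for the cover-glass box), each 118 mm long in y. White label on the wide end (-x). Origin: centre of the underside.
- slide_tray: Empty shallow tray of grey brushed steel, fixed, 150 mm along its x, 112 mm along its y, walls 2 mm thick and 12 mm high with a rolled rim, floor 2 mm above the bench. Origin: centre of the underside.
- oil_bottle: Small amber-yellow dropper bottle of oil, black cap, 28 mm in diameter, 93 mm tall, loose; stays where it is. Origin: centre of the underside. Beside it the microscope, between the two work areas, is fixed and reaches 0.39 m above the bench (x 0.19 to 0.50 m, y -0.19 to +0.03 m): carry things round behind it or over it.

How it is judged:
At the end, for the whole second after the job is handed in: Stain bottles upright (7 degrees) on the well floors; lancet box flat on the floor of the blue tray's wide compartment, cover-glass box in its narrow one; mailer flat on the grey metal tray's floor; all released and at rest; oil bottle upright within 20 mm of where it was (x of red_bottle in the frame of bottle_stand between -0.06 and 0.06 m and y of red_bottle in the frame of bottle_stand between -0.02 and 0.02 m and z of each of red_bottle, blue_bottle in the frame of bottle_stand below 0.013 m and angle between each of red_bottle, blue_bottle's own z axis and vertical below 0.12 rad and x of blue_bottle in the frame of bottle_stand between -0.06 and 0.06 m and y of blue_bottle in the frame of bottle_stand between -0.02 and 0.02 m and x of lancet_box in the frame of supply_tray between -0.075 and 0.0125 m and y of lancet_box in the frame of supply_tray between -0.062 and 0.062 m and z of each of lancet_box, cover_glass_box in the frame of supply_tray below 0.006 m and angle between each of lancet_box, cover_glass_box, slide_mailer, oil_bottle's own z axis and vertical below 0.1 rad and x of cover_glass_box in the frame of supply_tray between 0.0145 and 0.075 m and y of cover_glass_box in the frame of supply_tray between -0.062 and 0.062 m and x of slide_mailer in the frame of slide_tray between -0.075 and 0.075 m and y of slide_mailer in the frame of slide_tray between -0.056 and 0.056 m and z of slide_mailer in the frame of slide_tray below 0.005 m and linear speed of each of red_bottle, blue_bottle, lancet_box, cover_glass_box, slide_mailer below 0.02 m/s and distance of oil_bottle from where it was at the start of the episode below 0.02 m); the robot touches nothing.
It fails at once if a stain bottle is knocked over (angle between any of red_bottle, blue_bottle's own z axis and vertical above 0.9 rad).
It fails at once if the oil bottle is knocked over or carried off (angle between oil_bottle's own z axis and vertical above 0.5 rad or distance of oil_bottle from where it was at the start of the episode above 0.05 m).
It also fails if it takes over 149 s, if anything falls off the work surface, if the arm or the gripper's body presses on something with over 40 N, if the wrist force passes 120 N, or if a joint passes its speed limit or range.

## Working session

There is one attempt and no reset: what is moved stays moved. The work goes in short steps, Python scripts to look and compute and a tool call to move; the robot and the scene stay as the last step left them, time stands still between calls to the robot, and variables do not carry over. Pictures are saved under pics/ and viewed, at most 14 in all, crops included, and the job is handed in when it is done.

Besides the shell and the picture viewer there is one more tool, called after "Call:" as name(argument=value, ...) on one line, values as JSON. arm_command: Moves the arm, as the interface text tells. Its arguments: {"type":"object","properties":{"xyz":{"type":"array","items":{"type":"array","items":{"type":"number"}}},"spin":{"type":"array","items":{"type":"number"}},"jaw":{"type":"number"},"squeeze":{"type":"number"}},"required":["xyz","spin"]}

```bash
mkdir -p pics; ls; cat > h.py <<'E'
from cell import *
import numpy as np, cv2
def grab(n,f=None):
    c=read_camera(n)
    if f: cv2.imwrite('pics/'+f,cv2.cvtColor(c['img'],cv2.COLOR_RGB2BGR))
    return c
def cloud(c):
    h,w=c['depth'].shape
    v,u=np.mgrid[:h,:w]
    K=np.array([[c['fx'],0,c['cx']],[0,c['fy'],c['cy']],[0,0,1.]])
    p=cv2.undistortPoints(np.stack([u,v],-1).reshape(-1,1,2).astype(float),K,np.array(c['dist_coeffs'],float)).reshape(h,w,2)
    d=c['depth'].astype(float)
    P=np.stack([p[...,0]*d,-p[...,1]*d,-d],-1)
    T=np.array(c['world_from_camera'])
    W=P@T[:3,:3].T+T[:3,3]; W[d==0]=np.nan
    return W
E
python3 - <<'E'
from h import *
s=observe(); print(s)
for n in('scene','top'):
    c=grab(n,n+'0.png'); W=cloud(c); np.savez('/tmp/'+n,W=W,img=c['img'])
    print(n,np.array(c['world_from_camera']).round(3).tolist(),c['fx'],c['dist_coeffs'])
    for r in range(20,384,60): print([tuple(W[r,k].round(2)) for k in range(20,512,90)])
E
```

```text
pics
{'time': 0.0, 'qpos': array([ 1.03400015e+00,  3.42748862e-01,  1.52501296e+00,  7.16025370e-07,
        1.27539381e+00, -1.46038048e-01]), 'qvel': array([-1.00497796e-03,  1.57980304e-03,  2.95259689e-05, -1.14001846e-03,
        6.85962239e-04,  5.78157604e-04]), 'joint_efforts': array([-2.00930222e-04, -4.31235301e+01, -2.44222283e+01,  7.18464120e-02,
        5.57242404e-02, -6.44187321e-05]), 'tool_pos': array([0.19989822, 0.48531483, 0.4040326 ]), 'tool_rot': array([-3.14004642e+00, -2.28119858e-04,  2.75083414e+00]), 'contact_force': array([-0.10022589,  0.53787907,  0.06913941]), 'torque': array([ 0.01279528, -0.06183173,  0.07515047]), 'grip_force': 0.0, 'opening': 0.0916158782521275}
scene [[0.567, 0.614, -0.549, -0.086], [-0.824, 0.434, -0.365, -0.388], [0.014, 0.659, 0.752, 0.788], [0.0, 0.0, 0.0, 1.0]] 376.70790923135723 [-0.12459755  0.          0.          0.          0.        ]
[(np.float64(0.45), np.float64(0.9), np.float64(0.33)), (np.float64(0.79), np.float64(0.9), np.float64(0.19)), (np.float64(0.84), np.float64(0.46), np.float64(0.27)), (np.float64(0.85), n
[... 4053 characters left out ...]
 np.float64(-0.0))]
[(np.float64(-0.08), np.float64(0.9), np.float64(-0.48)), (np.float64(-0.1), np.float64(0.66), np.float64(-0.81)), (np.float64(0.1), np.float64(0.11), np.float64(-0.0)), (np.float64(0.13), np.float64(-0.13), np.float64(0.0)), (np.float64(0.07), np.float64(-0.66), np.float64(-0.8)), (np.float64(0.12), np.float64(-1.1), np.float64(-0.8))]
[(np.float64(-0.34), np.float64(0.9), np.float64(-0.57)), (np.float64(-0.37), np.float64(0.6), np.float64(-0.8)), (np.float64(-0.05), np.float64(0.09), np.float64(0.01)), (np.float64(-0.02), np.float64(-0.15), np.float64(0.0)), (np.float64(-0.2), np.float64(-0.67), np.float64(-0.8)), (np.float64(-0.15), np.float64(-1.1), np.float64(-0.8))]
```

View pics/top0.png

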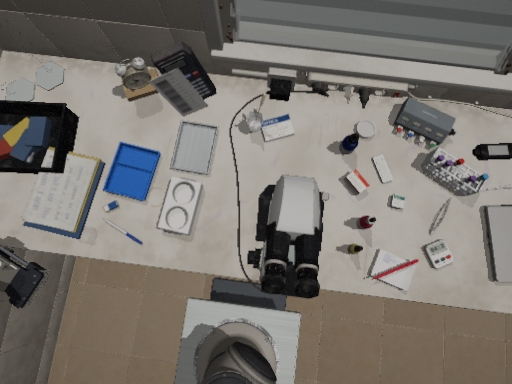

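View pics/scene0.png

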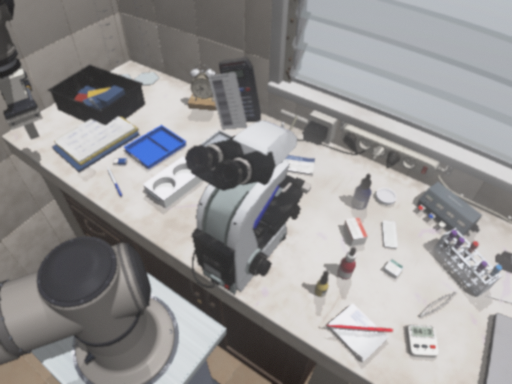

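```bash
python3 - <<'E'
import numpy as np,cv2
# orthographic heightmap + colour from both clouds, 1.5mm/px: x up, y left
res=.0015;x0,x1,y0,y1=.1,.85,-.7,.75
import itertools
d=np.load('/tmp/top.npz');W=d['W'];img=d['img']
m=(W[...,2]>0.005)&(W[...,2]<.2)&(W[...,0]>.15)&(W[...,0]<.8)&(abs(W[...,1])<.75)
n,l,st,ce=cv2.connectedComponentsWithStats(m.astype(np.uint8))
for i in range(1,n):
    if st[i,4]<40: continue
    s=l==i;P=W[s];zt=np.percentile(P[:,2],95);t=P[P[:,2]>zt-.006]
    r=cv2.minAreaRect((t[:,:2]*1000).astype(np.float32))
    print(i,st[i].tolist(),'z',zt.round(4),'topmean',t.mean(0).round(4),'rect',[np.round(q,1) for q in r],img[s].mean(0).round())
E
```

```text
6 [115, 47, 102, 70, 3742] z 0.1892 topmean [0.7494 0.26   0.1912] rect [array([747.9, 256.3]), array([ 47.1, 113.8]), np.float64(36.6)] [74. 71. 68.]
20 [36, 65, 28, 25, 327] z 0.0094 topmean [0.7594 0.7089 0.0076] rect [array([757.8, 708.3]), array([83.5, 82.3]), np.float64(89.2)] [151. 153. 150.]
23 [239, 79, 55, 63, 1401] z 0.0839 topmean [ 0.7618 -0.0171  0.0874] rect [array([735.6, -13.6]), array([ 68.2, 147. ]), np.float64(73.4)] [107. 107. 108.]
24 [306, 79, 102, 30, 1040] z 0.1045 topmean [ 0.7974 -0.239   0.1026] rect [array([ 794.1, -245.6]), array([ 11.8, 278.8]), np.float64(0.0)] [76. 72. 67.]
34 [394, 99, 95, 96, 3180] z 0.079 topmean [ 0.5948 -0.5532  0.0833] rect [array([ 597.7, -555.4]), array([139.1,  40.5]), np.float64(61.4)] [98. 98. 99.]
35 [0, 101, 105, 138, 8077] z 0.0888 topmean [0.5403 0.626  0.0903] rect [array([538.6, 657.5]), array([201.7, 171.6]), np.float64(4.0)] [102. 102. 100.]
52 [170, 121, 48, 53, 311] z 0.0162 topmean [0.583  0.2098 0.0135] rect [array([584.3, 208.6]), array([117., 155.]), np.float64(87.2)] [128. 129. 128.]
54 [339, 120, 37, 35, 575
[... 2367 characters left out ...]
([309.9, 375.4]), array([132.5,   9.2]), np.float64(64.8)] [114. 121. 143.]
259 [424, 239, 30, 30, 553] z 0.0169 topmean [ 0.3597 -0.5292  0.0143] rect [array([ 359.8, -529.2]), array([68.4, 61.5]), np.float64(27.6)] [150. 147. 142.]
264 [347, 243, 16, 11, 123] z 0.0905 topmean [ 0.3427 -0.2854  0.0901] rect [array([ 342.7, -285.9]), array([ 7.9, 11.5]), np.float64(8.1)] [64. 59. 44.]
268 [370, 249, 49, 42, 1182] z 0.0321 topmean [ 0.3034 -0.4053  0.0315] rect [array([ 301.6, -402.2]), array([  9.3, 138.8]), np.float64(27.9)] [171. 156. 156.]
276 [242, 269, 25, 24, 71] z 0.1859 topmean [ 0.2113 -0.0431  0.1851] rect [array([209.9, -43.7]), array([14.5,  5.1]), np.float64(59.5)] [61. 58. 55.]
```

Top view: stand (180,206), blue tray (132,171), steel tray (194,148); red bottle (366,222), blue bottle (350,143) beside a round dish (364,129), lancet box (357,181), mailer (382,168), cover box (398,201), oil bottle (354,248). The scene view agrees with this. One more refining measurement.

```bash
python3 - <<'E'
import numpy as np,cv2
from scipy.optimize import least_squares
D={n:np.load('/tmp/%s.npz'%n) for n in('top','scene')}
def fit(P,r):
    f=least_squares(lambda c:np.hypot(*(P[:,:2]-c).T)-r,P[:,:2].mean(0),loss='soft_l1',f_scale=.001); return f.x.round(4),len(P),round(float(np.sqrt(np.mean(f.fun**2))),4)
for nm,c,rb,hb,rc,hc,top in(('red',(.419,-.31),.018,.066,.011,.084,.109),('blue',(.64,-.2465),.022,.076,.0135,.094,.119),('oil',(.343,-.286),.014,.06,.008,.08,.093)):
    for n in D:
        W=D[n]['W'];near=np.hypot(W[...,0]-c[0],W[...,1]-c[1])<.035
        b=near&(W[...,2]>.015)&(W[...,2]<hb-.006); t=near&(W[...,2]>hb+.02)
        print(nm,n,'body',fit(W[b],rb) if b.sum()>5 else 0,'bulb',np.median(W[t],0).round(4),np.nanmax(W[near][:,2]).round(3))
for n in D:
    W=D[n]['W'];s=(np.hypot(W[...,0]-.68,W[...,1]+.285)<.06)&(np.hypot(W[...,0]-.64,W[...,1]+.2465)>.03)&(W[...,2]>.005);P=W[s]
    print('dish',P.min(0).round(3),P.max(0).round(3)) if len(P) else 0
# microscope max height on 4 cm grid
P=np.concatenate([D[n]['W'].reshape(-1,3) for n in D]);P=P[~np.isnan(P[:,0])]
for x in np.arange(.2,.6,.04):
    print(round(x,2),[ (lambda q: round(float(q.max()),2) if len(q) else -1)(P[(P[:,0]>=x)&(P[:,0]<x+.04)&(P[:,1]>=y)&(P[:,1]<y+.04)][:,2]) for y in np.arange(-.26,.08,.04)])
im=cv2.cvtColor(D['top']['img'],cv2.COLOR_RGB2BGR)
cv2.imwrite('pics/cropL.png',cv2.resize(im[110:250,90:230],None,fx=4,fy=4,interpolation=cv2.INTER_CUBIC))
E
```

```text
red top body (array([ 0.4214, -0.3118]), 115, 0.0029) bulb [ 0.419  -0.3074  0.1042] 0.11
red scene body (array([ 0.4191, -0.3111]), 231, 0.0025) bulb [ 0.4138 -0.3123  0.0995] 0.107
blue top body (array([ 0.6437, -0.2484]), 177, 0.0035) bulb [ 0.6394 -0.2453  0.1119] 0.119
blue scene body (array([ 0.6431, -0.2479]), 296, 0.0035) bulb [ 0.6393 -0.249   0.1105] 0.12
oil top body (array([ 0.3437, -0.2877]), 70, 0.0024) bulb [ 0.3418 -0.2843  0.0896] 0.095
oil scene body (array([ 0.3428, -0.2871]), 133, 0.0028) bulb [ 0.3387 -0.2879  0.0883] 0.096
dish [ 0.68  -0.331  0.005] [ 0.735 -0.273  0.019]
dish [ 0.676 -0.331  0.005] [ 0.739 -0.274  0.082]
0.2 [0.0, 0.0, 0.0, 0.39, 0.39, 0.39, 0.01, 0.0, 0.0]
0.24 [0.0, 0.0, 0.11, 0.39, 0.39, 0.39, 0.11, 0.01, 0.0]
0.28 [0.0, 0.0, 0.22, 0.37, 0.37, 0.37, 0.11, 0.01, 0.01]
0.32 [0.0, 0.0, 0.33, 0.35, 0.35, 0.35, 0.19, 0.01, 0.01]
0.36 [0.0, 0.0, 0.25, 0.35, 0.35, 0.35, 0.19, 0.01, 0.0]
0.4 [0.0, 0.0, 0.21, 0.34, 0.34, 0.34, 0.19, 0.01, 0.0]
0.44 [0.0, 0.0, 0.21, 0.33, 0.33, 0.32, 0.18, 0.01, 0.01]
0.48 [0.0, 0.01, 0.0, 0.0, -1, 0.0, 0.0, 0.0, 0.01]
0.52 [0.04, 0.0, 0.0, 0.0, 0.0, 0.0, 0.0, 0.0, 0.01]
0.56 [0.0, 0.0, 0.0, 0.01, 0.0, 0.01, 0.0, 0.01, 0.01]
```

View pics/cropL.png

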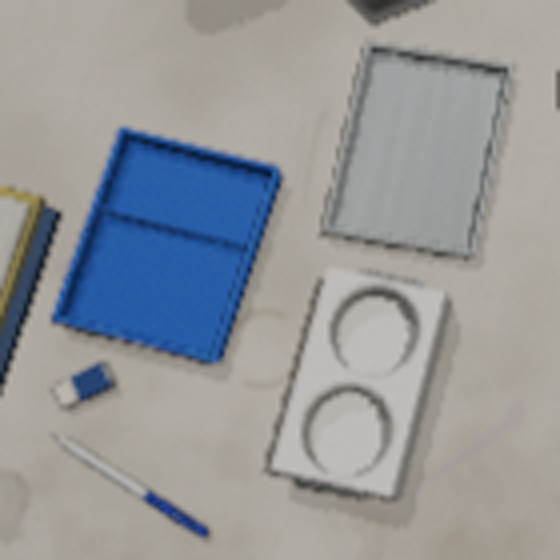

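Crop: the divider (110–245, 215–245) sits nearer the far side, so the narrow compartment is the far one. The wells are at (375,330) and (350,430). I'm moving behind the microscope first.

Call:
arm_command(xyz=[[33,-24,4],[33,-24,4],[33,-24,4],[33,-24,4],[33,-24,4],[33,-24,4],[33,-24,4],[33,-24,4],[33,-24,4],[33,-24,4],[33,-24,4],[33,-24,4],[5,-40,0],[5,-40,0],[5,-40,0],[5,-40,0],[5,-40,0],[5,-40,0],[5,-40,0],[5,-40,0]], spin=[1.4,1.4,1.4,1.4,1.4,1.4,1.4,1.4,1.4,1.4,1.4,1.4,0,0,0,0,0,0,0,0], jaw=1)

```text
time: 2.1
tool_pos: [0.6359, -0.1242, 0.4523]
tool_rot: [3.141, -0.001, 3.044]
contact_force: [0.6, -0.5, -0.0]
opening: 0.092
grip_force: 0.0
```

Call:
arm_command(xyz=[[1,-25,0],[1,-25,0],[2,-25,0],[2,-25,0],[1,-25,0],[0,0,-30],[0,0,-30],[0,0,-30],[0,0,0],[0,0,0]], spin=[0,0,0,0,0,0,0,0,0,0])

```text
time: 3.1
tool_pos: [0.6431, -0.2476, 0.3628]
tool_rot: [3.141, -0.001, 3.044]
contact_force: [-0.2, -0.5, 1.0]
opening: 0.092
grip_force: 0.0
```

```bash
python3 - <<'E'
from h import *
s=observe();q=s['qpos'];p=s['tool_pos'];print(q.round(3),p.round(4))
A=[];b=[]
for q2,q3,r,z in((.34275,1.52501,np.hypot(.19990,.48531),.40403),(q[1],q[2],np.hypot(p[0],p[1]),p[2])):
    A+=[[np.sin(q2),np.sin(q2+q3),0,1],[np.cos(q2),np.cos(q2+q3),1,0]];b+=[r,z]
print(np.linalg.lstsq(np.array(A),np.array(b),rcond=None))
E
```

```text
[-0.479  0.683  1.065  0.     1.395 -1.952] [ 0.6431 -0.2476  0.3628]
(array([ 0.51953643,  0.38742197,  0.02807961, -0.02020182]), array([], dtype=float64), np.int32(4), array([2.12577102, 1.85667097, 0.17513874, 0.0565411 ]))
```

Call:
arm_command(xyz=[[0,0,-25],[0,0,-25],[0,0,-25],[0,0,-25],[0,0,-17],[0,0,-10],[0,0,0],[0,0,0]], spin=[0,0,0,0,0,0,0,0])

```text
time: 3.9
tool_pos: [0.6435, -0.2478, 0.2375]
tool_rot: [-3.141, 0.002, 3.044]
contact_force: [-0.3, -0.6, 0.5]
opening: 0.0921
grip_force: 0.0
```

Call:
arm_command(xyz=[[0,0,0],[0,0,0],[0,0,0],[0,0,0],[0,0,0],[0,0,0],[0,0,0],[0,0,0],[0,0,0],[0,0,0]], spin=[0,0,0,0,0,0,0,0,0,0], jaw=-1, squeeze=12)

```text
time: 4.9
tool_pos: [0.643, -0.2476, 0.2357]
tool_rot: [3.141, -0.0, 3.044]
contact_force: [0.6, 0.2, 0.6]
opening: 0.0435
grip_force: 12.0
```

Call:
arm_command(xyz=[[0,0,10],[0,0,20],[0,0,30],[0,0,30],[0,0,30],[0,0,30],[0,0,30],[0,0,30],[0,20,0],[0,32,0],[0,35,0],[0,35,0],[0,35,0],[0,35,0],[0,35,0],[0,35,0],[0,35,0],[0,35,0],[-10,30,0],[0,0,0]], spin=[0,0,0,0,0,0,0,0,0,0,0,0,0,0,0,0,0,0,0,0])

```text
time: 6.9
tool_pos: [0.6314, 0.1189, 0.4456]
tool_rot: [3.14, -0.001, 3.049]
contact_force: [0.1, 0.4, -0.6]
opening: 0.0433
grip_force: 12.0
```

Call:
arm_command(xyz=[[-16,8,0],[-25,12,0],[-25,12,0],[-25,12,0],[-25,12,0],[-25,12,0],[-25,12,0],[-20,10,0],[-7,10,0],[0,0,-30],[0,0,-30],[0,0,-30],[0,0,-30],[0,0,-20],[0,0,0],[0,0,0]], spin=[0,0,0,0,0,0,0,0,0,0,0,0,0,0,0,0])

```text
time: 8.5
tool_pos: [0.4406, 0.2145, 0.3061]
tool_rot: [3.142, 0.0, 3.044]
contact_force: [-0.2, -0.2, 0.2]
opening: 0.0438
grip_force: 12.0
```

Call:
arm_command(xyz=[[0,0,-15],[0,0,-15],[0,0,-15],[0,0,-8],[0,0,-4],[0,0,-4],[0,0,-1],[0,0,0],[0,0,0]], spin=[0,0,0,0,0,0,0,0,0])

```text
time: 9.4
tool_pos: [0.4401, 0.2145, 0.2441]
tool_rot: [3.141, 0.001, 3.044]
contact_force: [-0.2, 0.0, -2.0]
opening: 0.0436
grip_force: 12.0
```

```bash
python3 - <<'E'
from h import *
print(observe()['contact_force'])
c=grab('top');cv2.imwrite('pics/b1.png',cv2.resize(cv2.cvtColor(c['img'],cv2.COLOR_RGB2BGR)[150:260,130:260],None,fx=4,fy=4))
E
```

```text
[-0.1888319   0.02226751 -1.96536282]
```

View pics/b1.png

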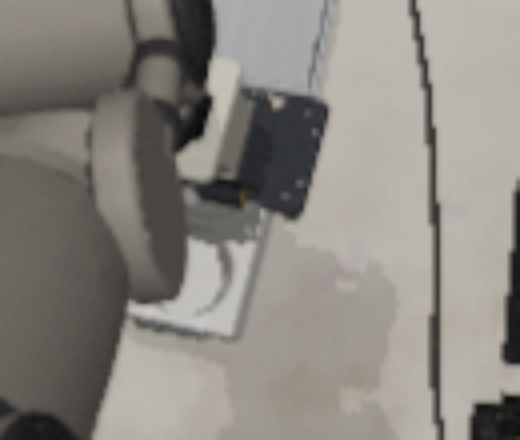

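The arm hides most of the stand (at 190,250). I'll touch down a little further, then release.

Call:
arm_command(xyz=[[0,0,-1],[0,0,0],[0,0,0],[0,0,0]], spin=[0,0,0,0])

```text
time: 9.85
tool_pos: [0.4402, 0.2146, 0.2435]
tool_rot: [3.141, 0.001, 3.044]
contact_force: [-0.8, 0.3, 5.3]
opening: 0.0435
grip_force: 12.0
```

Call:
arm_command(xyz=[[0,0,0],[0,0,0],[0,0,0],[0,0,0],[0,0,0],[0,0,0],[0,0,0],[0,0,0]], spin=[0,0,0,0,0,0,0,0], jaw=0.6)

```text
time: 10.65
tool_pos: [0.44, 0.2144, 0.2427]
tool_rot: [3.142, -0.0, 3.044]
contact_force: [0.0, 0.3, 0.2]
opening: 0.0735
grip_force: 0.0
```

Call:
arm_command(xyz=[[0,0,15],[0,0,30],[0,0,40],[0,0,40],[0,0,40],[0,0,40],[25,-10,0],[35,-15,0],[35,-15,0],[35,-15,0],[30,-15,0],[25,-30,0],[5,-40,0],[0,-40,0],[0,-40,0],[0,-40,0],[0,-40,0]], spin=[0,0,0,0,0,0,0,0,0,0,0,0,0,0,0,0,0])

```text
time: 12.35
tool_pos: [0.6298, -0.0872, 0.4475]
tool_rot: [3.141, -0.0, 3.044]
contact_force: [0.2, -0.1, -0.5]
opening: 0.0731
grip_force: 0.0
```

```bash
python3 - <<'E'
from h import *
c=grab('top');W=cloud(c)
s=(np.hypot(W[...,0]-.44,W[...,1]-.214)<.05)&(W[...,2]>.05);P=W[s]
print(len(P),P[:,2].max());t=P[P[:,2]>.107];print('bulb',np.median(t,0)); b=P[P[:,2]<.08];print(b.mean(0))
E
```

```text
81 0.12848950618051946
bulb [0.44368379 0.21231556 0.12400853]
[0.45008415 0.20000527 0.06775454]
```

Call:
arm_command(xyz=[[0,-25,0],[0,-35,0],[0,-35,0],[0,-35,0],[0,-35,0],[-15,-15,0],[-30,-7,0],[-30,-7,0],[-30,-7,0],[-30,-7,0],[-30,-7,0],[-30,-7,0],[-15,-2,0],[0,0,-30],[0,0,-30],[0,0,-30],[0,0,-30],[0,0,0],[0,0,0]], spin=[0,0,0,0,0,0,0,0,0,0,0,0,0,0,0,0,0,0,0], jaw=0.6)

```text
time: 14.3
tool_pos: [0.4204, -0.3096, 0.3282]
tool_rot: [3.141, -0.0, 3.044]
contact_force: [-0.4, -0.2, 0.8]
opening: 0.0735
grip_force: 0.0
```

Call:
arm_command(xyz=[[0,-2,-25],[0,0,-25],[0,0,-20],[0,0,-15],[0,0,-10],[0,0,-4],[0,0,0]], spin=[0,0,0,0,0,0,0])

```text
time: 15.0
tool_pos: [0.4203, -0.3118, 0.2294]
tool_rot: [-3.141, 0.001, 3.044]
contact_force: [-0.1, 0.8, 0.0]
opening: 0.0735
grip_force: 0.0
```

Call:
arm_command(xyz=[[0,0,0],[0,0,0],[0,0,0],[0,0,0],[0,0,0],[0,0,0],[0,0,0],[0,0,0],[0,0,0],[0,0,0]], spin=[0,0,0,0,0,0,0,0,0,0], jaw=-1, squeeze=12)

```text
time: 16.0
tool_pos: [0.42, -0.3116, 0.2288]
tool_rot: [-3.142, 0.0, 3.044]
contact_force: [-0.1, 1.2, 2.6]
opening: 0.0355
grip_force: 12.0
```

Call:
arm_command(xyz=[[0,0,10],[0,0,20],[0,0,30],[0,0,30],[0,0,30],[0,0,30],[0,0,30],[0,0,30],[0,0,10],[15,2,0],[30,7,0],[30,7,0],[30,7,0],[30,7,0],[30,7,0],[30,7,0],[15,20,0],[0,35,0],[0,35,0]], spin=[0,0,0,0,0,0,0,0,0,0,0,0,0,0,0,0,0,0,0])

```text
time: 17.9
tool_pos: [0.6311, -0.1762, 0.4451]
tool_rot: [3.14, -0.004, 3.044]
contact_force: [-0.5, 0.2, -0.0]
opening: 0.0356
grip_force: 12.0
```

Call:
arm_command(xyz=[[0,35,0],[0,35,0],[0,35,0],[0,35,0],[0,35,0],[0,35,0],[0,35,0],[0,35,0],[-20,20,0],[-30,15,0],[-30,15,0],[-30,15,0],[-30,10,0],[-30,10,0],[-30,5,0],[-30,5,0],[-20,0,0],[0,0,0],[0,0,0]], spin=[0,0,0,0,0,0,0,0,0,0,0,0,0,0,0,0,0,0,0])

```text
time: 19.8
tool_pos: [0.3803, 0.1979, 0.4479]
tool_rot: [-3.141, -0.001, 3.045]
contact_force: [-0.0, -0.6, -0.6]
opening: 0.0357
grip_force: 12.0
```

Call:
arm_command(xyz=[[-7,12,0],[-7,11,0],[0,0,-30],[0,0,-30],[0,0,-30],[0,0,-30],[0,0,-25],[0,0,-20],[0,0,-15],[0,0,-15],[0,0,-8],[0,0,-4],[0,0,-3],[0,0,-1],[0,0,0],[0,0,0]], spin=[0,0,0,0,0,0,0,0,0,0,0,0,0,0,0,0])

```text
time: 21.4
tool_pos: [0.3661, 0.2205, 0.2382]
tool_rot: [3.141, 0.001, 3.044]
contact_force: [-0.8, 0.0, 0.5]
opening: 0.0356
grip_force: 12.0
```

Call:
arm_command(xyz=[[0,0,-1],[0,0,-1],[0,0,0],[0,0,0]], spin=[0,0,0,0])

```text
time: 21.8
tool_pos: [0.3663, 0.2207, 0.2365]
tool_rot: [3.14, 0.002, 3.044]
contact_force: [-1.5, 1.3, 6.2]
opening: 0.0357
grip_force: 12.0
```

Call:
arm_command(xyz=[[0,0,0],[0,0,0],[0,0,0],[0,0,0],[0,0,0],[0,0,0],[0,0,0],[0,0,0]], spin=[0,0,0,0,0,0,0,0], jaw=0.5)

```text
time: 22.6
tool_pos: [0.366, 0.2204, 0.2357]
tool_rot: [3.142, -0.0, 3.044]
contact_force: [0.2, -0.2, 0.2]
opening: 0.069
grip_force: 0.0
```

Call:
arm_command(xyz=[[0,0,15],[0,0,30],[0,0,40],[0,0,40],[0,0,40],[0,0,40],[25,-5,0],[35,-10,0],[35,-10,0],[35,-15,0],[35,-15,0],[35,-25,0],[35,-25,0],[25,-35,0],[0,-40,0],[0,-40,0],[0,-40,0],[0,-40,0]], spin=[0,0,0,0,0,0,0,0,0,0,0,0,0,0,0,0,0,0])

```text
time: 24.4
tool_pos: [0.6258, -0.0812, 0.4404]
tool_rot: [3.141, -0.001, 3.044]
contact_force: [0.7, 0.6, 0.4]
opening: 0.069
grip_force: 0.0
```

```bash
python3 - <<'E'
from h import *
c=grab('top','t2.png');W=cloud(c);print(observe()['tool_pos'])
for x,y in((.44,.214),(.366,.221)):
    s=(np.hypot(W[...,0]-x,W[...,1]-y)<.035)&(W[...,2]>.05);P=W[s];zm=P[:,2].max()
    print(zm,np.median(P[P[:,2]>zm-.012],0))
m=(W[...,2]>.006)&(W[...,2]<.06)&(W[...,0]>.3)&(W[...,0]<.75)&(W[...,1]<-.2)&(W[...,1]>-.5)
n,l,st,ce=cv2.connectedComponentsWithStats(m.astype(np.uint8))
for i in range(1,n):
    if st[i,4]>40:
        P=W[l==i];t=P[P[:,2]>np.percentile(P[:,2],95)-.006];print(st[i].tolist(),cv2.minAreaRect((t[:,:2]*1000).astype(np.float32)))
E
```

```text
[ 0.62564503 -0.08705432  0.44014948]
0.12599790208700912 [0.44261457 0.21359719 0.12376711]Traceback (most recent call last):
  File "<stdin>", line 4, in <module>
    return umr_maximum(a, axis, None, out, keepdims, initial, where)
ValueError: zero-size array to reduction operation maximum which has no identity
```

View pics/t2.png

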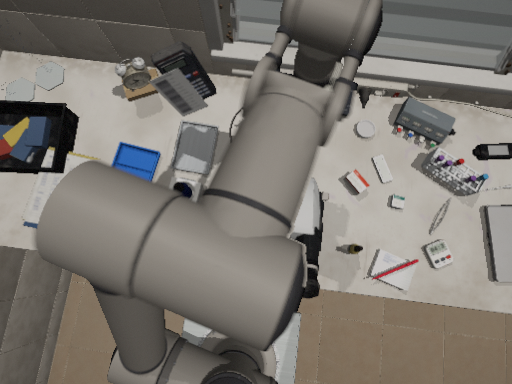

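Arm hides the near well; blue stands at (183,187). The boxes, mailer and oil bottle (350,248) look undisturbed. The cover-glass box is next.

Call:
arm_command(xyz=[[0,-25,0],[0,-35,0],[0,-35,0],[0,-35,0],[0,-35,0],[-20,-30,0],[-25,-30,0],[-25,-30,0],[-25,-30,0],[-20,-25,0],[-14,-10,0],[0,0,-30],[0,0,-35],[0,0,-35],[0,0,-35],[0,0,-35],[0,0,-20],[0,0,0],[0,0,0]], spin=[0,0,0,0,0,0,0,0,0,0,0,0,0,0,0,0,0,0,0], jaw=0.4)

```text
time: 26.35
tool_pos: [0.4974, -0.3992, 0.2512]
tool_rot: [3.141, 0.0, 3.045]
contact_force: [0.2, -0.1, 0.6]
opening: 0.0641
grip_force: 0.0
```

Call:
arm_command(xyz=[[-1,-7,-20],[0,0,-20],[0,0,-15],[0,0,-8],[0,0,-4],[0,0,-1],[0,0,0],[0,0,0]], spin=[0,0,0,0,0,0,0,0])

```text
time: 27.15
tool_pos: [0.4962, -0.4067, 0.1835]
tool_rot: [-3.141, 0.001, 3.044]
contact_force: [-0.0, 0.5, -0.1]
opening: 0.0642
grip_force: 0.0
```

Call:
arm_command(xyz=[[0,0,0],[0,0,0],[0,0,0],[0,0,0],[0,0,0],[0,0,0],[0,0,0],[0,0,0],[0,0,0]], spin=[0,0,0,0,0,0,0,0,0], jaw=-1, squeeze=8)

```text
time: 28.05
tool_pos: [0.496, -0.4066, 0.1828]
tool_rot: [-3.142, 0.0, 3.044]
contact_force: [0.4, 0.1, 1.3]
opening: 0.0362
grip_force: 7.9
```

Call:
arm_command(xyz=[[0,0,10],[0,0,25],[0,0,35],[0,0,35],[0,0,35],[0,0,35],[0,0,35],[0,0,35],[0,0,15],[18,20,0],[28,31,0],[28,31,0],[28,31,0],[28,31,0],[0,37,0],[0,37,0],[0,37,0],[0,37,0],[0,37,0],[0,37,0]], spin=[0,0,0,0,0,0,0,0,0,0,0,0,0,0,0,0,0,0,0,-2])

```text
time: 30.05
tool_pos: [0.6255, -0.039, 0.4435]
tool_rot: [3.142, 0.001, 3.009]
contact_force: [-0.2, 0.1, -0.1]
opening: 0.0362
grip_force: 7.9
```

Call:
arm_command(xyz=[[0,37,0],[0,37,0],[0,37,0],[0,37,0],[0,37,0],[0,37,0],[-10,35,0],[-20,35,0],[-20,35,0],[-20,35,0],[-15,25,0],[-8,10,0],[0,0,-20],[0,0,-35],[0,0,-35],[0,0,-35],[0,0,-35],[0,0,0],[0,0,0]], spin=[0,0,0,0,0,0,0,0,0,0,0,0,0,0,0,0,0,0,0])

```text
time: 31.95
tool_pos: [0.5335, 0.356, 0.2835]
tool_rot: [-3.141, 0.0, 3.009]
contact_force: [1.3, 1.7, 0.5]
opening: 0.0358
grip_force: 7.9
```

Call:
arm_command(xyz=[[-2,9,0],[-1,9,0],[0,0,-25],[0,0,-25],[0,0,-20],[0,0,-14],[0,0,-8],[0,0,-4],[0,0,0],[0,0,0]], spin=[0,0,0,0,0,0,0,0,0,0])

```text
time: 32.95
tool_pos: [0.5303, 0.3746, 0.1877]
tool_rot: [3.141, 0.001, 3.009]
contact_force: [-0.1, 0.3, -0.2]
opening: 0.0358
grip_force: 7.9
```

Call:
arm_command(xyz=[[0,0,-1],[0,0,0],[0,0,0]], spin=[0,0,0])

```text
time: 33.25
tool_pos: [0.53, 0.3744, 0.1861]
tool_rot: [3.141, 0.0, 3.009]
contact_force: [-0.3, -0.3, -0.1]
opening: 0.036
grip_force: 7.9
```

Call:
arm_command(xyz=[[0,0,0],[0,0,0],[0,0,0],[0,0,0],[0,0,0],[0,0,0]], spin=[0,0,0,0,0,0], jaw=0.3)

```text
time: 33.85
tool_pos: [0.53, 0.3744, 0.1857]
tool_rot: [3.141, 0.0, 3.009]
contact_force: [0.0, 0.1, -0.1]
opening: 0.0596
grip_force: 0.0
```

Call:
arm_command(xyz=[[0,0,15],[0,0,30],[0,0,40],[0,0,40],[0,0,45],[0,0,45],[0,0,45],[10,-25,0],[15,-35,0],[20,-40,0],[20,-40,0],[20,-40,0],[10,-40,0],[0,-40,0],[0,-40,0],[0,-40,0],[0,-40,0],[0,-40,0],[0,0,0]], spin=[0,0,0,0,0,0,0,0,0,0,0,0,0,0,0,0,0,0,0])

```text
time: 35.75
tool_pos: [0.6245, -0.0503, 0.4469]
tool_rot: [-3.14, 0.001, 3.004]
contact_force: [0.1, -0.1, -0.5]
opening: 0.0599
grip_force: 0.0
```

```bash
python3 - <<'E'
from h import *
c=grab('top','t3.png');W=cloud(c);print(observe()['tool_pos'])
m=(W[...,2]>.006)&(W[...,2]<.06)&(W[...,0]>.3)&(W[...,0]<.75)&(((W[...,1]<-.2)&(W[...,1]>-.5)))
n,l,st,ce=cv2.connectedComponentsWithStats(m.astype(np.uint8))
for i in range(1,n):
    if st[i,4]>40:
        P=W[l==i];t=P[P[:,2]>np.percentile(P[:,2],95)-.006];print(st[i].tolist(),cv2.minAreaRect((t[:,:2]*1000).astype(np.float32)))
s=(abs(W[...,0]-.53)<.03)&(abs(W[...,1]-.374)<.03);P=W[s];P=P[P[:,2]>.013]
print(len(P),np.median(P,0),P[:,2].min(),P[:,2].max())
E
```

```text
[ 0.62455157 -0.04798845  0.44682347]
[394, 115, 45, 33, 824] ((735.5660400390625, -458.7275695800781), (81.50572967529297, 28.662721633911133), 89.99011993408203)
[356, 120, 20, 18, 280] ((708.3675537109375, -300.76605224609375), (55.0103645324707, 57.988040924072266), 67.19689178466797)
[422, 149, 17, 20, 161] ((625.5344848632812, -494.9631652832031), (25.161500930786133, 43.22749328613281), 64.03158569335938)
[372, 155, 21, 27, 242] ((590.0650634765625, -358.7903137207031), (82.14359283447266, 34.61185836791992), 26.0335750579834)
[344, 170, 25, 25, 322] ((535.7584838867188, -280.7373046875), (59.350074768066406, 38.18531799316406), 46.21023178100586)
[347, 243, 12, 11, 84] ((341.13092041015625, -280.50103759765625), (16.518598556518555, 7.06928825378418), 20.13025665283203)
[373, 249, 46, 23, 581] ((316.38848876953125, -430.017578125), (8.871889114379883, 76.61756896972656), 29.117326736450195)
176 [0.53004709 0.37310833 0.0180714 ] 0.013027145415465347 0.022556814846898643
```

Call:
arm_command(xyz=[[0,-25,0],[0,-35,0],[0,-35,0],[0,-35,0],[-5,-35,0],[-5,-35,0],[-5,-35,0],[-5,-35,0],[-5,-25,0],[-10,-16,0],[0,0,-30],[0,0,-35],[0,0,-35],[0,0,-35],[0,0,-35],[0,0,-20],[0,0,0],[0,0,0]], spin=[0,4,4,4,4,4,4,4,4.6,0,0,0,0,0,0,0,0,0], jaw=0.3)

```text
time: 37.6
tool_pos: [0.5904, -0.3558, 0.2569]
tool_rot: [-3.141, 0.001, -2.705]
contact_force: [0.1, 0.5, 0.9]
opening: 0.0597
grip_force: 0.0
```

Call:
arm_command(xyz=[[-1,-3,-20],[0,0,-20],[0,0,-15],[0,0,-10],[0,0,-6],[0,0,-4],[0,0,-1],[0,0,0],[0,0,0]], spin=[0,0,0,0,0,0,0,0,0])

```text
time: 38.5
tool_pos: [0.5891, -0.3597, 0.1803]
tool_rot: [-3.141, 0.0, -2.705]
contact_force: [1.4, -0.0, 0.7]
opening: 0.0599
grip_force: 0.0
```

Call:
arm_command(xyz=[[0,0,0],[0,0,0],[0,0,0],[0,0,0],[0,0,0],[0,0,0],[0,0,0],[0,0,0],[0,0,0]], spin=[0,0,0,0,0,0,0,0,0], jaw=-1, squeeze=10)

```text
time: 39.4
tool_pos: [0.589, -0.3596, 0.1799]
tool_rot: [-3.141, 0.0, -2.705]
contact_force: [-0.2, -0.2, 1.0]
opening: 0.034
grip_force: 10.0
```

Call:
arm_command(xyz=[[0,0,10],[0,0,25],[0,0,35],[0,0,35],[0,0,35],[0,0,35],[0,0,35],[0,0,35],[0,0,15],[5,20,0],[10,35,0],[10,35,0],[11,35,0],[0,35,0],[0,35,0],[0,35,0],[0,35,0],[0,35,0],[0,35,0],[0,35,0]], spin=[0,0,0,0,0,0,0,0,0,0,-3,-3,-3,-3,-3,-3,-3,-3,-4,0])

```text
time: 41.4
tool_pos: [0.6242, 0.0131, 0.4387]
tool_rot: [3.141, -0.002, 3.088]
contact_force: [1.0, 0.4, -1.4]
opening: 0.0337
grip_force: 10.0
```

Call:
arm_command(xyz=[[0,35,0],[0,35,0],[0,35,0],[-5,35,0],[-10,30,0],[-15,20,0],[-10,8,0],[0,0,-20],[0,0,-35],[0,0,-35],[0,0,-35],[0,0,-35],[0,0,0],[0,0,0]], spin=[0,0,0,0,0,0,0,0,0,0,0,0,0,0])

```text
time: 42.8
tool_pos: [0.5849, 0.2083, 0.28]
tool_rot: [-3.141, -0.001, 3.089]
contact_force: [1.1, 0.7, 0.4]
opening: 0.0341
grip_force: 10.0
```

Call:
arm_command(xyz=[[0,0,-25],[0,0,-25],[0,0,-20],[0,0,-14],[0,0,-8],[0,0,-4],[0,0,-1],[0,0,0],[0,0,0]], spin=[0,0,0,0,0,0,0,0,0])

```text
time: 43.7
tool_pos: [0.5852, 0.2085, 0.1836]
tool_rot: [3.141, 0.001, 3.089]
contact_force: [1.4, -0.4, -0.1]
opening: 0.0336
grip_force: 10.0
```

Call:
arm_command(xyz=[[0,0,-1],[0,0,0],[0,0,0]], spin=[0,0,0])

```text
time: 44.0
tool_pos: [0.585, 0.2084, 0.1819]
tool_rot: [3.141, 0.0, 3.089]
contact_force: [0.4, -0.7, -0.6]
opening: 0.0339
grip_force: 10.0
```

Call:
arm_command(xyz=[[0,0,0],[0,0,0],[0,0,0],[0,0,0],[0,0,0],[0,0,0]], spin=[0,0,0,0,0,0], jaw=0.3)

```text
time: 44.6
tool_pos: [0.585, 0.2084, 0.1817]
tool_rot: [3.141, 0.0, 3.089]
contact_force: [-0.0, -0.2, -0.1]
opening: 0.0596
grip_force: 0.0
```

Call:
arm_command(xyz=[[0,0,15],[0,0,30],[0,0,40],[0,0,40],[0,0,45],[0,0,45],[0,0,45],[10,-25,0],[20,-35,0],[10,-40,0],[0,-40,0],[0,-40,0],[0,-40,0],[0,-40,0],[0,-40,0],[0,0,0]], spin=[0,0,0,0,0,0,0,5,6,6,6,6,6,6,6,2])

```text
time: 46.2
tool_pos: [0.6243, -0.0964, 0.4428]
tool_rot: [-3.14, -0.001, -2.341]
contact_force: [0.0, 0.3, 0.2]
opening: 0.0595
grip_force: 0.0
```

```bash
python3 - <<'E'
from h import *
s=observe();print(s['tool_pos'],s['tool_rot'])
W=cloud(grab('top','t4.png'))
m=(W[...,2]>.007)&(abs(W[...,0]-.584)<.06)&(abs(W[...,1]-.2086)<.04);P=W[m]
print(len(P),cv2.minAreaRect((P[:,:2]*1000).astype(np.float32)),np.percentile(P[:,2],[5,50,95]))
E
```

```text
[ 0.62429176 -0.09642762  0.44275112] [-3.13974300e+00 -9.92556354e-04 -2.34058346e+00]
289 ((585.2005004882812, 211.6248321533203), (83.49610900878906, 47.031532287597656), 0.9297015070915222) [0.00754442 0.01010175 0.01324528]
```

Call:
arm_command(xyz=[[0,-15,0],[0,-15,0],[0,-20,0],[0,-20,0],[-5,-20,0],[-10,-20,0],[-13,-20,0],[-15,-20,0],[-15,-15,0],[-15,-10,0],[-15,-10,0],[0,0,-20],[0,0,-35],[0,0,-35],[0,0,-35],[0,0,-35],[0,0,0],[0,0,0]], spin=[-8.2,-8.2,-8.2,-8.2,-8.2,-8.2,-8.2,-8.2,-8.2,-8.2,-7.5,0,0,0,0,0,0,0], jaw=1)

```text
time: 48.05
tool_pos: [0.5374, -0.2763, 0.2829]
tool_rot: [3.141, 0.0, 2.383]
contact_force: [1.0, -0.1, 0.1]
opening: 0.0913
grip_force: 0.0
```

Call:
arm_command(xyz=[[-1,-5,0],[0,0,-20],[0,0,-25],[0,0,-20],[0,0,-12],[0,0,-7],[0,0,-3],[0,0,0],[0,0,0]], spin=[0,0,0,0,0,0,0,0,0])

```text
time: 48.95
tool_pos: [0.5363, -0.2818, 0.1957]
tool_rot: [3.141, 0.002, 2.383]
contact_force: [0.6, -1.0, -0.8]
opening: 0.0914
grip_force: 0.0
```

Call:
arm_command(xyz=[[0,0,0],[0,0,0],[0,0,0],[0,0,0],[0,0,0],[0,0,0],[0,0,0],[0,0,0]], spin=[0,0,0,0,0,0,0,0], jaw=-1, squeeze=10)

```text
time: 49.75
tool_pos: [0.536, -0.2816, 0.1948]
tool_rot: [3.141, 0.0, 2.383]
contact_force: [-0.5, -0.0, 1.1]
opening: 0.0622
grip_force: 9.9
```

Call:
arm_command(xyz=[[0,0,10],[0,0,25],[0,0,35],[0,0,35],[0,0,35],[0,0,35],[0,0,35],[0,0,35],[15,10,0],[25,20,0],[25,25,0],[25,30,0],[0,35,0],[0,35,0],[0,35,0],[0,35,0],[0,35,0],[0,35,0],[0,35,0],[0,35,0]], spin=[0,0,0,0,0,0,0,0,0,0,0,0,4,4,4,4,4,4,4,4])

```text
time: 51.75
tool_pos: [0.6257, 0.0853, 0.4394]
tool_rot: [-3.142, -0.001, 2.944]
contact_force: [0.4, -0.2, -0.2]
opening: 0.0619
grip_force: 9.9
```

Call:
arm_command(xyz=[[0,35,0],[0,35,0],[-10,35,0],[-20,30,0],[-20,30,0],[-20,30,0],[-20,30,0],[-20,25,0],[-20,20,0],[-15,15,0],[-10,7,0],[-10,5,0],[0,0,-20],[0,0,-30],[0,0,-35],[0,0,-35],[0,0,0],[0,0,0]], spin=[4,0,0,0,0,0,0,0,0,0,0,0,0,0,0,0,0,0])

```text
time: 53.55
tool_pos: [0.4614, 0.3802, 0.3202]
tool_rot: [-3.141, -0.0, 3.01]
contact_force: [1.5, 0.4, 0.2]
opening: 0.0619
grip_force: 9.9
```

Call:
arm_command(xyz=[[-4,4,-15],[0,0,-25],[0,0,-25],[0,0,-20],[0,0,-15],[0,0,-10],[0,0,-6],[0,0,-4],[0,0,-1],[0,0,0],[0,0,0]], spin=[0,0,0,0,0,0,0,0,0,0,0])

```text
time: 54.65
tool_pos: [0.4571, 0.3846, 0.1993]
tool_rot: [3.141, 0.001, 3.011]
contact_force: [0.8, -0.0, -0.4]
opening: 0.062
grip_force: 9.9
```

Call:
arm_command(xyz=[[0,0,-1],[0,0,0],[0,0,0]], spin=[0,0,0])

```text
time: 54.95
tool_pos: [0.457, 0.3845, 0.1979]
tool_rot: [3.141, 0.0, 3.011]
contact_force: [1.1, -0.1, 0.1]
opening: 0.062
grip_force: 9.9
```

Call:
arm_command(xyz=[[0,0,0],[0,0,0],[0,0,0],[0,0,0],[0,0,0],[0,0,0]], spin=[0,0,0,0,0,0], jaw=0.7)

```text
time: 55.55
tool_pos: [0.457, 0.3844, 0.1978]
tool_rot: [3.141, 0.0, 3.011]
contact_force: [-0.2, -0.2, 0.2]
opening: 0.0779
grip_force: 0.0
```

Call:
arm_command(xyz=[[0,0,15],[0,0,30],[0,0,40],[0,0,40],[0,0,45],[0,0,45],[-15,15,0],[-30,15,0],[-40,15,0],[-40,15,0],[-40,10,0],[-40,10,0],[-30,10,0],[-20,10,0],[0,0,0],[0,0,0]], spin=[0,0,0,0,0,0,0,0,0,0,0,0,0,0,0,0])

```text
time: 57.15
tool_pos: [0.2019, 0.4844, 0.4128]
tool_rot: [3.142, 0.0, 3.012]
contact_force: [-0.3, 0.3, 0.1]
opening: 0.0782
grip_force: 0.0
```

```bash
python3 - <<'E'
from h import *
print(observe()['tool_pos'])
W=cloud(grab('top','t5.png'));c=grab('scene','s5.png');V=cloud(c)
for U in(W,V):
  for nm,x,y,r,z0 in(('blue',.44,.214,.035,.115),('red',.366,.221,.035,.105),('lancet',.457,.384,.04,.025),('cover',.53,.374,.024,.014),('mailer',.585,.2086,.03,.005),('oil',.343,-.286,.03,.085)):
    P=U[np.hypot(U[...,0]-x,U[...,1]-y)<r];P=P[P[:,2]>z0]
    if len(P): print(nm,len(P),np.median(P,0).round(4),np.percentile(P[:,2],[5,95]).round(4))
E
```

```text
[0.20185879 0.48443915 0.41277348]
blue 23 [0.442  0.2131 0.1229] [0.1159 0.1283]
red 22 [0.3661 0.2199 0.1141] [0.1077 0.1175]
lancet 263 [0.4553 0.3807 0.0363] [0.0314 0.0395]
cover 140 [0.5283 0.3741 0.0184] [0.0155 0.0208]
mailer 209 [0.5841 0.2067 0.0099] [0.0061 0.0134]
oil 18 [ 0.3427 -0.2847  0.0904] [0.0864 0.0936]
blue 21 [0.4385 0.2107 0.1226] [0.1172 0.1272]
red 23 [0.3631 0.218  0.1121] [0.1057 0.118 ]
lancet 213 [0.4514 0.3778 0.0353] [0.0278 0.038 ]
cover 83 [0.5266 0.3714 0.0175] [0.0146 0.02  ]
oil 27 [ 0.3394 -0.2873  0.0897] [0.0856 0.0932]
```

View pics/t5.png

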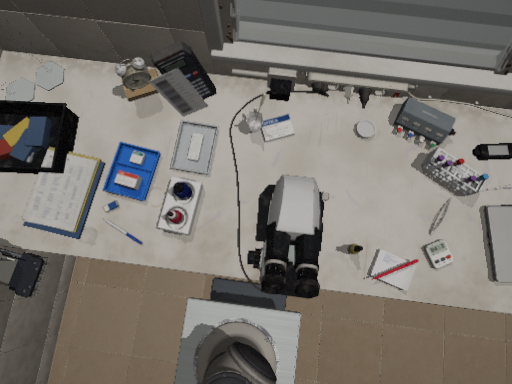

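Every item is in place: bottles upright in the wells at (181,190) and (175,216), lancet box (127,180), cover box (137,157), mailer (195,148). The oil bottle at (354,248) hasn't moved. Handing in.

```bash
python3 -c "
from cell import *
print(hand_in())"
```

```text
the job is handed in; nothing more can be done
None
```

I handed the job in at about 57 s of the 149 s limit; the hand-in gave no verdict. The last camera check showed both stain bottles upright in the wells, the lancet box, cover-glass box and mailer flat in their trays, and the oil bottle where it was.

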